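# Pop the till and catch its drawer

## Robot

A 7-joint arm with a two-finger parallel gripper is mounted at the origin on the work surface. World frame = base frame: x ahead of the robot, y to its left, z up, the work surface at z = 0. Lengths are in m, angles in degrees, forces in N, time in s.
With the tool pointing down it reaches from about 0.425 to 0.875 m from the base axis. Payload 8.4 kg.
Tool frame: the origin (TCP) lies on the mounting face of the last link; the fingertips stand 173 mm ahead of it and the grasp point (between the pads) lies 155 mm ahead of it; z points along the fingers, y is the direction in which the jaws open and shut (so a half turn about z gives the same grasp; the last joint's range is limited). The gripper opens to 85 mm and grips with 20 to 120 N. Pads are 22 mm wide; open, the fingers measure 114 mm over their backs; the gripper's body (76 mm by 85 mm) begins 54 mm behind the grasp point. The pads swing forward as they close: fully open they stand 13 mm farther back than shut.
Start: joints at [-74.611, 19.091, 2.286, 83.961, -0.768, 76.965, -3.352], TCP at [0.234, 0.607, 0.405] pointing down, gripper open.
Joint ranges: [-147.57, 147.57], [-21.85, 119.76], [-74.77, 79.35], [14.55, 137.4], [-85.83, 265.84], [4.83, 119.75], [-152.11, 152.11]. Speed limits (degrees/s): [127.2, 127.2, 159.86, 159.86, 180, 180, 180].

## Interface

Orientations are given as [roll, pitch, yaw] about the fixed x, y, z axes, in that order (R = Rz(yaw) Ry(pitch) Rx(roll)).
In Python, from bench import r, get_image, camera_info, search_frame, cut_out gives the robot as it stands. The module is installed in compiled form; this text tells all that it offers. Calls block until the motion is done:
- r.reach(position, orientation): joint-space move of the TCP to a pose.
- r.servo_line(position, frame=None, max_speed=0.15): straight line of the TCP; frame=None keeps the orientation; max_speed is the mean speed in m/s.
- r.movej(angles): joint-space move.
- r.set_gripper(opening, effort=None): finger opening in m; effort is the grip in N (None keeps the last); returns when the fingers have stopped.
- r.dwell(seconds).
- r.inverse_kinematics(position, orientation): joint angles nearest the present ones, or None.
- get_image(name): name is "side" or "top" or "wrist"; returns the picture (384x512x3 uint8, red, green, blue); there is no depth.
- camera_info(name): a dict with "mtx" (3x3 intrinsics, pixels), "camera_from_world" (4x4, takes a point from world to camera coordinates); the wrist camera has in their place "mount" (4x4, takes a point from camera to tool coordinates, whose origin is the TCP and whose axes are the flange's). Camera axes: x right, y down, z forward; pixel columns grow to the right and rows downward; lengths in m; the calibration is good to about 2 mm. A picture is of the moment at which its call begins: read the wrist's pose just before it. camera_info takes no time and is no camera call.
A pose or a line that the arm cannot do raises r.MotionError and nothing moves.
- r.hand_in(): hands the job in, once; it reports no verdict.
Trained networks look in the newest picture that a camera, given by its name, has taken for a name from the list of things; names that differ only in an ending like _2 or _b are one class to them, and where a whole thing is asked for, a point or a joint stands for the part that bears it (a point fixed in the world has none). Each returns a list of dicts, best first, with "confidence" (0 to 1); they miss things now and then, are a little off and sometimes report something else, mostly with a low value. They report only what shows in the picture. A call takes as long as a camera call. They do not tell look-alikes from the thing itself.
- search_frame(camera, thing): "location" ([x, y, z] in m, in the coordinates of the camera as it stood for that picture, good to about 4 mm: the middle of the surface that is visible of it).
- cut_out(camera, thing): "region" (384x512 bool, what is visible of it).
Readings, each from a call of its own:
- r.get_time(): time.
- r.get_joint_positions(): joint angles.
- r.get_joint_velocities(): joint speeds.
- r.get_joint_torque(): joint torques, N m.
- r.get_tcp_pos(): TCP position.
- r.get_orientation(): TCP orientation.
- r.get_contact_force(): force on the tool from outside, world axes, zero at the start.
- r.get_ft_torque(): the same for the moment, N m.
- r.get_opening(): finger opening in m.
Only numpy, scipy, OpenCV 4.12 (cv2) and the standard library are available. Lean on these libraries where they do the work, as an engineer would, in place of code of your own. Each camera call takes 0.05 s, during which the arm holds its last target. There are 200 camera calls.

## Task

Something has been left standing on the counter in front of the cash register's drawer. Press the register's one big corner key with one finger so that the sprung drawer pops open and, with that finger still on the key, catch the drawer front from outside with the other finger, so that the drawer stops part-way, at least 2 cm out but well short of the thing in front of it. Finish while still holding the drawer there; keep your fingers out of the money tray and leave the things on the counter where they stand.

Things in the scene. Friction and masses are not known exactly. Their poses are not given: they have to be found in the camera images.
- register: Grey cash register fixed to the counter, 320 wide, 352 deep, 200 high at the back. Origin: on the counter under its middle; z up; -x points out of its front (the way the drawer slides), +y is its operator's left. Shut drawer front at x = -177 mm. Keyboard from x = -165 (83 mm high), rising 0.17 rad to x = 45, where the printer head begins; small fixed keys stand 5 mm above it.
- key_top (a point): Middle of the top of the big key (34 deep x 36 wide; the small keys are 18 x 19) in the keyboard's front right corner as the operator sees it; 28 mm behind the face of the shut drawer, 96 mm above the counter, 5 mm above the small keys. Moves with the key, which goes down square to the sloping keyboard; z is its axis, 0.17 rad off vertical.
- drawer_key (a joint): How far the big key is pressed, m: 0 up, 0.006 fully down. Sprung: about 1.5 N to start, 4 N fully down. It lets the drawer go at 0.0035 to 0.004, then comes up again when released.
- drawer_top_edge (a point): Point on the top edge of the drawer front's outer face, straight in front of the big key, 78 mm above the counter, 24 mm from the front's right end; moves with the drawer, axes as the register. The drawer front is a black upright plate, 318 wide, 12 thick, from 8 to 78 mm above the counter.
- drawer (a joint): How far the drawer is out, m: 0 shut and latched, end stop at 0.2. Once let go, its spring (about 7 N) drives it out along the register's -x at about 40 mm/s: 50 mm after some 1.2 s. It does not stop by itself before the end stop and must be held.
- coin_tray: Black open money tray inside the drawer with coins and notes, right behind the drawer front, its rim 59 mm above the counter. Not to be touched. Origin: under its middle, moves with the drawer.
- paper_cup: Lidded takeaway paper cup with a cardboard sleeve, 88 wide, 113 high, upright. Origin: centre of its underside.
- milk_pitcher: Steel milk pitcher, 86 wide, 98 high, its handle reaching 72 mm from its axis along its +y. Origin: centre of its underside.
- tamper: Coffee tamper standing on its steel foot (58 wide), wooden handle, 91 high. Origin: centre of its underside. Any one of cup, pitcher and tamper stands in front of the middle of the drawer, 140 to 180 mm away from it; the others stand farther off.
Things that resemble listed ones, but are neither listed nor needed, are in the scene too. Leave any red look-alike of the milk_pitcher alone.

How it is judged:
By the outcome, as a careful person would: the job done as asked, in the order asked, and still so for the second after the job is handed in, while the arm keeps its last pose, push and grip.
It also fails if it takes over 29 s, if anything falls off the work surface, if the arm or the gripper's body presses on something with over 40 N, if the wrist force passes 120 N, or if a joint passes its speed limit or range.

## Working session

There is one attempt and no reset: what is moved stays moved. The work goes in short steps, each a Python script; the robot and the scene stay as the last script left them, time stands still between calls to the robot, and variables do not carry over. Pictures are saved under pics/ and viewed, about 8 in all and at most 12, crops included, and the job is handed in when it is done.

```bash
mkdir -p pics; python3 - <<'E'
from bench import r,get_image,camera_info,search_frame,cut_out
import numpy as np,cv2
for c in["side","top"]:
    im=get_image(c); cv2.imwrite(f"pics/{c}0.png",im[:,:,::-1])
    M=np.linalg.inv(camera_info(c)["camera_from_world"])
    print(c,M[:3,3].round(3),camera_info(c)["mtx"].round(0).tolist())
    for t in["register","key_top","drawer_top_edge","coin_tray","paper_cup","milk_pitcher","tamper"]:
        for d in search_frame(c,t)[:3]:
            print(t,round(d["confidence"],2),(M@np.r_[d["location"],1])[:3].round(3))
print(camera_info("wrist")); print(r.get_time(),r.get_opening(),r.get_tcp_pos(),r.get_orientation())
a=cv2.imread("pics/side0.png");b=cv2.imread("pics/top0.png")
cv2.imwrite("pics/both.png",cv2.resize(np.vstack([a,b]),None,fx=.78,fy=.78))
E
```

```text
side [0.622 0.759 0.95 ] [[429.0, 0.0, 256.0], [0.0, 429.0, 186.0], [0.0, 0.0, 1.0]]
register 0.93 [ 0.687 -0.17   0.105]
key_top 0.49 [ 0.531 -0.076  0.093]
drawer_top_edge 0.56 [ 0.663 -0.03   0.049]
paper_cup 0.72 [0.533 0.267 0.111]
milk_pitcher 0.61 [0.642 0.365 0.046]
milk_pitcher 0.57 [0.492 0.421 0.044]
tamper 0.81 [0.64  0.172 0.025]
top [0.48  0.036 1.228] [[399.0, 0.0, 253.0], [0.0, 399.0, 196.0], [0.0, 0.0, 1.0]]
register 0.75 [ 0.683 -0.214  0.115]
key_top 0.66 [ 0.529 -0.081  0.094]
drawer_top_edge 0.86 [ 0.66  -0.038  0.079]
coin_tray 0.72 [ 0.526 -0.08   0.095]
paper_cup 0.92 [0.529 0.248 0.112]
milk_pitcher 0.84 [0.644 0.374 0.04 ]
milk_pitcher 0.67 [0.494 0.434 0.04 ]
tamper 0.69 [0.632 0.155 0.025]
{'mtx': array([[273.63417208,   0.        , 254.90669846],
       [  0.        , 273.63417208, 197.73069784],
       [  0.        ,   0.        ,   1.        ]]), 'mount': array([[ 1.39992086e-04, -9.53350741e-01, -3.01864780e-01,
         7.66676556e-02],
       [ 9.99999825e-01, -4.02265515e-05,  5.90801201e-04,
        -1.97779506e-03],
       [-5.75383741e-04, -3.01864810e-01,  9.53350568e-01,
         3.00640696e-02],
       [ 0.00000000e+00,  0.00000000e+00,  0.00000000e+00,
         1.00000000e+00]])}
0.8 0.08563816237011375 [0.23371417 0.60650229 0.40472853] [-1.79999049e+02 -1.57853383e-03  1.58925079e+02]
```

View pics/top0.png

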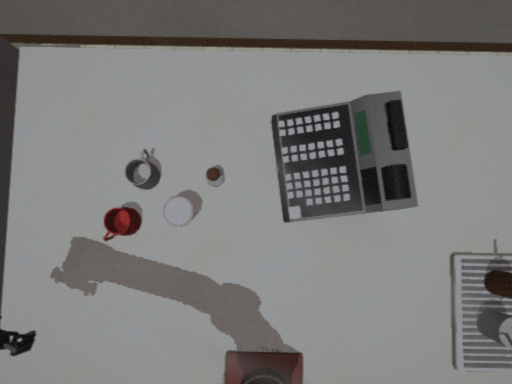

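View pics/side0.png

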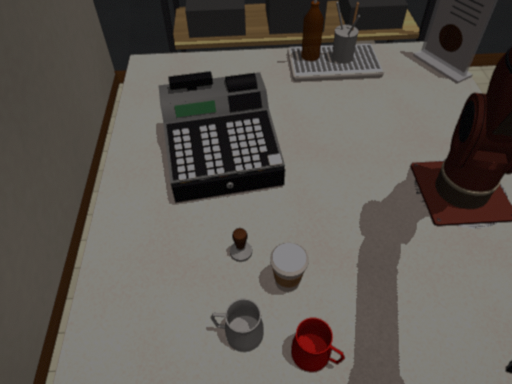

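The side and top pictures show the register facing +y. Its big key is at px (294,212) in the top view. The tamper stands in front of the drawer, and the cup, pitcher and red look-alike are farther off. Next I take a close wrist view to refine the key position and yaw.

```bash
python3 - <<'E'
from bench import r,get_image,camera_info,search_frame,cut_out
import numpy as np,cv2
from scipy.spatial.transform import Rotation as R
yaw=np.radians(-83); Rz=R.from_euler('z',yaw).as_matrix()
Y=Rz@[-1,0,0];Z=np.array([0,0,-1.]);X=np.cross(Y,Z)
o=R.from_matrix(np.c_[X,Y,Z]).as_euler('xyz',degrees=True)
key=np.array([.53,-.078,.095])
p=key-X*.085+np.array([0,0,.35])+Y*.0
print(p,o,r.inverse_kinematics(p,o))
r.reach(p,o); print(r.get_time())
T=np.eye(4);T[:3,3]=r.get_tcp_pos();T[:3,:3]=R.from_euler('xyz',r.get_orientation(),degrees=True).as_matrix()
im=get_image("wrist"); ci=camera_info("wrist"); M=T@ci["mount"]
np.savez("w1.npz",M=M,K=ci["mtx"]); cv2.imwrite("pics/w1.png",im[:,:,::-1])
for t in["key_top","drawer_top_edge","register"]:
    for d in search_frame("wrist",t)[:2]: print(t,round(d["confidence"],2),(M@np.r_[d["location"],1])[:3].round(4))
for t in["key_top"]:
    for d in cut_out("wrist",t)[:2]:
        m=d["region"];v,u=np.nonzero(m);print(t,d["confidence"],m.sum(),u.mean(),v.mean(),u.min(),u.max(),v.min(),v.max())
# project predicted model
c=np.cos(yaw);s=np.sin(yaw)
org=key-Rz@[-.149,-.135,.095]
for n,q in dict(key=(-.149,-.135,.096),dR=(-.177,-.159,.078),dL=(-.177,.159,.078)).items():
    w=np.linalg.inv(M)@np.r_[org*[1,1,0]+Rz@q,1]; uv=ci["mtx"]@w[:3];print(n,(uv/uv[2])[:2].round(1))
print(r.get_time())
E
```

```text
[ 0.61436642 -0.06764111  0.445     ] [ 180.    0. -173.] [-35.68342668  18.30014495  48.5279884   87.09106601 -13.78744401
  80.82244921 110.60629485]
3.5333
drawer_top_edge 0.85 [ 0.6333 -0.0415  0.0772]
register 0.63 [ 0.6404 -0.2002  0.1126]
key_top 0.68 1032 253.55717054263565 104.00290697674419 239 268 87 121
key_top 0.58 2670 487.2561797752809 136.01423220973783 455 511 106 170
key [255.7 103.8]
dR [280.3  81.9]
dL [274.  312.8]
3.7833
```

View pics/w1.png

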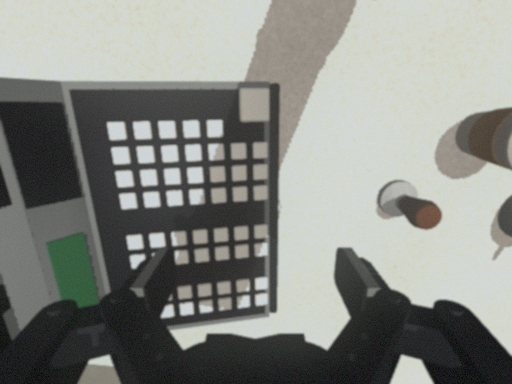

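The wrist view shows the key at about (253,104), with the drawer's outer top edge running from about (279,83) to (276,312). I fit that edge for the yaw and back-project the key.

```bash
cat > h.py <<'E'
import numpy as np,cv2
from scipy.spatial.transform import Rotation as R
def fit():
    d=np.load("w1.npz");M,K=d["M"],d["K"]
    def bp(u,v,z):
        q=M[:3,:3]@np.linalg.inv(K)@[u,v,1]; return M[:3,3]+q*(z-M[2,3])/q[2]
    g=cv2.GaussianBlur(cv2.imread("pics/w1.png",0),(3,3),0).astype(float)
    pts=[(265+np.argmax(np.diff(g[v,265:292]))+.5,v) for v in range(165,305)]
    vs=np.array([p[1] for p in pts]);us=np.array([p[0] for p in pts])
    for _ in range(4):
        f=np.polyfit(vs,us,1);k=abs(np.polyval(f,vs)-us)<1.5 if _ else abs(us-np.median(us))<4;vs,us=vs[k],us[k]
    a,b=bp(np.polyval(f,100),100,.078),bp(np.polyval(f,300),300,.078)
    e=b-a;yaw=np.arctan2(-e[0],e[1])
    key=bp(253.6,104,.096)
    Rz=R.from_euler('z',yaw).as_matrix()
    return key,yaw,Rz,(Rz.T@(a-key))[:2],len(vs)
E
python3 - <<'E'
from h import *
from bench import r
key,yaw,Rz,off,n=fit();print(key,np.degrees(yaw),off,n)
th=np.radians(25)
Z=Rz@[np.sin(th),0,-np.cos(th)]
for s in(1,-1):
    Y=s*(Rz@[-np.cos(th),0,-np.sin(th)]);X=np.cross(Y,Z)
    o=R.from_matrix(np.c_[X,Y,Z]).as_euler('xyz',degrees=True)
    # finger1 inner corner at key -3mm ; opening 70
    out=Rz@[-np.cos(th),0,-np.sin(th)]
    for h in(.05,0):
        tip=key+Rz@[-.003,0,0]+out*.035; p=tip-Z*.165+np.array([0,0,h])
        print(s,h,p,o,r.inverse_kinematics(p,o))
print(r.get_time())
E
```

```text
[ 0.53051405 -0.08024335  0.096     ] -82.17502913579516 [-0.02956389 -0.00443102] 140
1 0.05 [0.51629308 0.02323683 0.28074915] [-1.55000000e+02  1.27222187e-14 -1.72175029e+02] [-63.05697056  15.1911074   53.34588718 114.0014754   15.03190827
  58.92240197  79.23308132]
1 0 [0.51629308 0.02323683 0.23074915] [-1.55000000e+02  1.27222187e-14 -1.72175029e+02] [-61.2933924   20.98725883  52.5885524  116.23966125  10.69252878
  52.32107591  80.70917481]
-1 0.05 [0.51629308 0.02323683 0.28074915] [155.           0.           7.82497086] [ -51.76851464   12.46254872   39.67328735  113.60457008   19.6313532
   60.41731316 -105.10378743]
-1 0 [0.51629308 0.02323683 0.23074915] [155.           0.           7.82497086] [ -55.87031856   18.79297037   45.64235079  116.05038421   14.57907554
   53.18361196 -102.80520325]
3.7833
```

```bash
cat >> h.py <<'E'
th=np.radians(25)
key,yaw,Rz,_,_=fit()
Z=Rz@[np.sin(th),0,-np.cos(th)]; out=Rz@[-np.cos(th),0,-np.sin(th)]
ori=R.from_matrix(np.c_[np.cross(out,Z),out,Z]).as_euler('xyz',degrees=True)
n=Rz@[-np.sin(.17),0,np.cos(.17)]           # key axis, up
def pose(h,L=.165,w=.070,dx=-.005): return key+Rz@[dx,0,0]+out*w/2-Z*L+n*h
E
python3 - <<'E'
from h import *
from bench import r,get_image,camera_info,search_frame
r.set_gripper(.070,60); print(r.get_opening(),r.get_time())
r.reach(pose(.06),ori); print(r.get_time())
r.servo_line(pose(.025),max_speed=.1); print(r.get_time(),r.get_contact_force(),r.get_tcp_pos()-pose(.025))
a=get_image("side")[100:250,120:330,::-1]; cv2.imwrite("pics/s2.png",cv2.resize(a,None,fx=3.5,fy=3.5,interpolation=cv2.INTER_CUBIC))
b=get_image("wrist")[:,:,::-1]; cv2.imwrite("pics/w2.png",b)
print(r.get_time())
E
```

```text
0.06965284402753744 4.0917
4.8167
5.3167 [-0.30628201  0.59771266 -0.332928  ] [ 0.00068032 -0.00099315  0.00070023]
5.4167
```

View pics/s2.png

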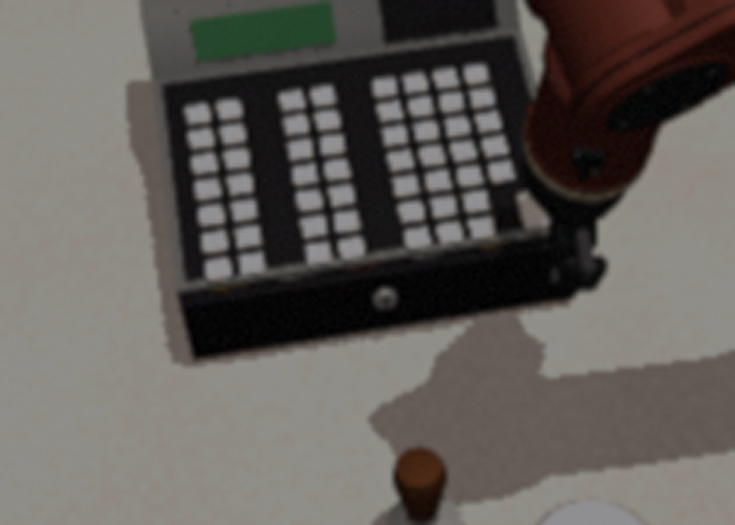

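View pics/w2.png

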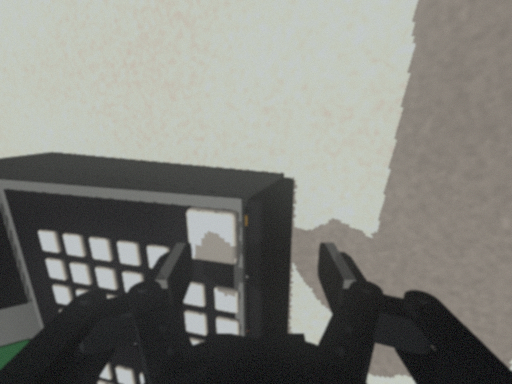

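```bash
python3 - <<'E'
from h import *
from bench import r,camera_info
ci=camera_info("wrist")
def pr(t):
    w=np.linalg.inv(ci["mount"])@np.r_[t,1];uv=ci["mtx"]@w[:3];return (uv/uv[2])[:2].round(1)
for L in(.155,.16,.165,.17):
    print(L,[pr((x,s*.035,L)) for s in(-1,1) for x in(-.011,.011)])
T=R.from_euler('xyz',ori,degrees=True).as_matrix()
act=r.get_tcp_pos()
for dx in(-.017,0,.017): 
  for dy in(-.018,0,.018):print(dx,dy,pr(T.T@(key+Rz@[dx,dy,dx*.17]-act)),pr(T.T@(key+Rz@[dx,dy,dx*.17]-pose(0))))
E
python3 -c "
import cv2
a=cv2.imread('pics/w2.png')[170:330,140:380];cv2.imwrite('pics/w2c.png',cv2.resize(cv2.convertScaleAbs(a,alpha=1.8,beta=20),None,fx=3.3,fy=3.3,interpolation=2))"
```

```text
0.155 [array([192.8, 286.6]), array([189.8, 249.4]), array([324.8, 286.5]), array([328.2, 249.3])]
0.16 [array([194.7, 281. ]), array([191.9, 244.8]), array([322.6, 280.9]), array([325.7, 244.7])]
0.165 [array([196.6, 275.7]), array([194. , 240.4]), array([320.5, 275.7]), array([323.5, 240.4])]
0.17 [array([198.3, 270.8]), array([195.9, 236.4]), array([318.5, 270.8]), array([321.3, 236.4])]
-0.017 -0.018 [232.8 212.7] [215.1 230.4]
-0.017 0 [233.5 239.5] [216.6 260.8]
-0.017 0.018 [234.2 264.7] [217.9 289. ]
0 -0.018 [206.8 210.1] [185.5 226.9]
0 0 [208.3 236.4] [188.  256.5]
0 0.018 [209.7 261. ] [190.3 284.1]
0.017 -0.018 [182.  207.7] [157.6 223.6]
0.017 0 [184.2 233.3] [160.9 252.5]
0.017 0.018 [186.3 257.5] [164.1 279.5]
```

View pics/w2c.png

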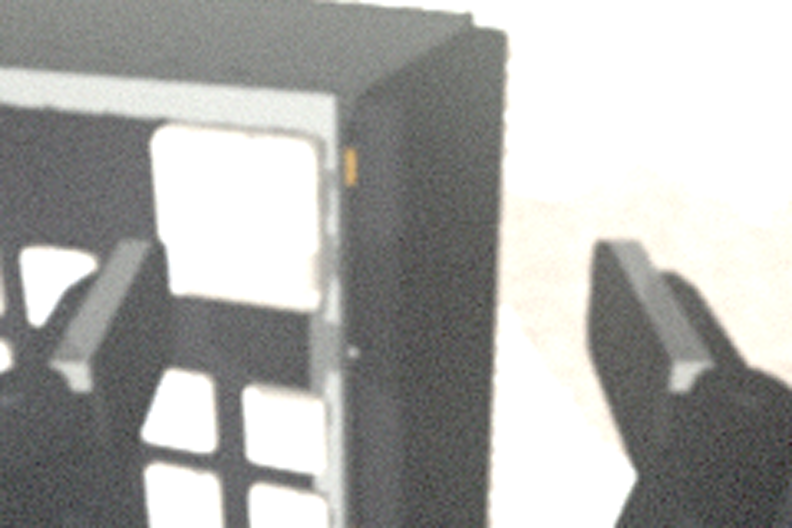

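Compared with the visible fingertips, the key (187–237, 208–262) sits about 2 mm farther out than I first measured, which agrees with the 1.6 mm edge mismatch. I shift by that and creep down on force.

```bash
python3 - <<'E'
from h import *
from bench import r,get_image
c=Rz@[-.0022,-.0015,0]
P=lambda h:pose(h)+c
r.servo_line(P(.02),max_speed=.05); r.dwell(.1)
b=np.mean([r.get_contact_force() for _ in range(3)],0)
r.servo_line(P(.005),max_speed=.05)
h=.005;h0=None;log=[]
while h>-.017:
    h-=.0005; r.servo_line(P(h),max_speed=.02)
    f=r.get_contact_force()-b; fn=f@n; fx=f@Rz[:,0]; log.append((round(r.get_time(),2),round(h*1e3,1),round(fn,2),round(fx,2)))
    if h0 is None and fn>1.2: h0=h
    if fn>6 or (h0 is not None and h<=h0-.0055): break
print(b,h0);print(*log,sep="\n")
for _ in range(8):
    r.dwell(.25); f=r.get_contact_force()-b; print(round(r.get_time(),2),(Rz.T@f).round(2),round(f@n,2))
cv2.imwrite("pics/w3.png",get_image("wrist")[:,:,::-1]); cv2.imwrite("pics/s3.png",get_image("side")[:,:,::-1])
print(r.get_opening(),r.get_tcp_pos()-P(h),r.get_time())
E
```

```text
[-0.12834469 -0.02928097  0.32439842] -0.0005
(6.47, 4.5, np.float64(-0.1), np.float64(-0.21))
(6.72, 4.0, np.float64(-0.56), np.float64(-0.38))
(6.97, 3.5, np.float64(-0.34), np.float64(0.47))
(7.22, 3.0, np.float64(-0.66), np.float64(-0.47))
(7.47, 2.5, np.float64(0.02), np.float64(0.39))
(7.72, 2.0, np.float64(-0.6), np.float64(0.72))
(7.97, 1.5, np.float64(-0.39), np.float64(0.19))
(8.22, 1.0, np.float64(-0.88), np.float64(-0.52))
(8.47, 0.5, np.float64(0.25), np.float64(0.28))
(8.72, 0.0, np.float64(0.02), np.float64(0.56))
(8.97, -0.5, np.float64(3.65), np.float64(-1.7))
(9.22, -1.0, np.float64(3.89), np.float64(-0.95))
(9.47, -1.5, np.float64(3.33), np.float64(-0.98))
(9.72, -2.0, np.float64(5.32), np.float64(-0.67))
(9.97, -2.5, np.float64(4.78), np.float64(-0.81))
(10.22, -3.0, np.float64(4.42), np.float64(-1.39))
(10.47, -3.5, np.float64(4.26), np.float64(-1.3))
(10.72, -4.0, np.float64(2.61), np.float64(-0.39))
(10.97, -4.5, np.float64(2.66), np.float64(-1.12))
(11.22, -5.0, np.float64(3.33), np.float64(-0.87))
(11.47, -5.5, np.float64(5.75), np.float64(-4.62))
(11.72, -6.0, np.float64(7.61), np.float64(-5.02))
11.97 [-4.45 -1.35  6.61] 7.27
12.22 [-4.53 -0.84  6.29] 6.96
12.47 [-4.42 -1.31  6.88] 7.53
12.72 [-4.49 -1.03  6.38] 7.05
12.97 [-3.39 -1.55  6.68] 7.15
13.22 [-4.1  -1.5   6.86] 7.46
13.47 [-4.3  -0.63  6.28] 6.91
13.72 [-3.82 -1.52  6.74] 7.28
0.07031159223413232 [1.48052572e-05 6.73642372e-04 6.98285009e-05] 13.825
```

View pics/w3.png

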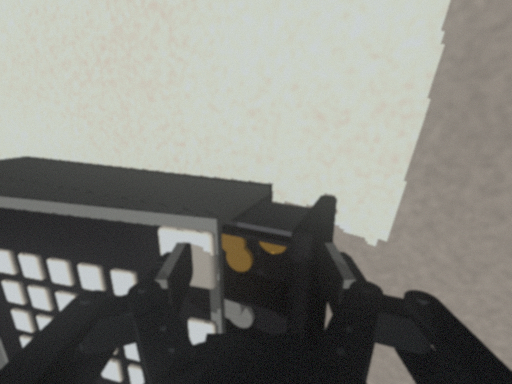

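The wrist view shows the drawer open part-way with coins visible. Its front plate (about u 320) rests against the right finger, and the left finger is on the key (about 190,245). I check how far it is out and whether it holds, then hand in.

```bash
python3 - <<'E'
from h import *
from bench import r,get_image,camera_info,search_frame
T=np.eye(4);T[:3,3]=r.get_tcp_pos();T[:3,:3]=R.from_euler('xyz',r.get_orientation(),degrees=True).as_matrix()
for c in("top","side","wrist"):
    get_image(c);ci=camera_info(c)
    M=T@ci["mount"] if c=="wrist" else np.linalg.inv(ci["camera_from_world"])
    for t in("drawer_top_edge","tamper","paper_cup"):
        for d in search_frame(c,t)[:1]:
            w=(M@np.r_[d["location"],1])[:3];q=Rz.T@(w-key)+[-.149,-.135,.096]
            print(c,t,round(d["confidence"],2),w.round(3),"reg",q.round(3))
# geometric estimate: wrist pixel of the front's outer top edge ~ (328,197) at right end
M=T@camera_info("wrist")["mount"];q=M[:3,:3]@np.linalg.inv(camera_info("wrist")["mtx"])@[334,197,1];w=M[:3,3]+q*(.078-M[2,3])/q[2]
print("edge reg",(Rz.T@(w-key)+[-.149,-.135,.096]).round(4))
print(r.get_contact_force(),r.get_time())
r.hand_in()
E
```

```text
top drawer_top_edge 0.62 [ 0.682 -0.018  0.033] reg [-0.19   0.023  0.033]
top tamper 0.65 [0.635 0.154 0.023] reg [-0.367  0.001  0.023]
side drawer_top_edge 0.71 [ 0.67  -0.002  0.034] reg [-0.207  0.013  0.034]
side tamper 0.56 [0.641 0.17  0.027] reg [-0.382  0.008  0.027]
side paper_cup 0.76 [0.53  0.267 0.113] reg [-0.493 -0.088  0.113]
wrist drawer_top_edge 0.86 [ 0.554 -0.043  0.035] reg [-0.182 -0.107  0.035]
edge reg [-0.2253 -0.1777  0.078 ]
[-0.84630752  4.0701443   7.65778477] 14.425
the job is handed in; nothing more can be done
```

I pressed the big key with one finger, the drawer popped open, and the other finger caught the drawer front from outside. I handed the job in at 14.4 s with the arm still holding it; the hand-in gave no verdict.

- **Catch:** the drawer is roughly 4 to 5 cm out, judging by the fingers' geometry and the drawer front's edge in the wrist picture. That is well short of the tamper, which stands about 19 to 20 cm in front of the shut drawer face.
- **Key:** I moved about 5.5 mm down from first contact. For the last 2 s the readings held steady, with about 7 N along the key's axis and about 4 N from the drawer against the catching finger. The wrist picture shows that finger outside the drawer front and clear of the money tray.
- **Counter:** tamper and cup were found where they were at the start, to within the measuring error. I did not look for the pitcher again, but nothing went near it.

Two checks did not agree well. The network's drawer point gave about 1 to 3 cm out depending on the camera; it reports the middle of the visible drawer, tray included, not its front edge, so I gave it less weight. The edge estimate itself was 2 cm off across the width of the drawer, so 4 to 5 cm is approximate. My first key position was also about 2 mm off, which I corrected before pressing.

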